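Load the tube labeller and hold its clamp open

ROBOT

A 6-joint arm with a two-finger parallel gripper is mounted at the origin on the work surface. World frame = base frame: x ahead of the robot, y to its left, z up, the work surface at z = 0. Lengths are in m, angles in rad, forces in N, time in s.
With the tool pointing down it reaches from about 0.375 to 0.975 m from the base axis. Payload 3.8 kg.
Tool frame: the origin (TCP) lies on the centre line of the jaws, within the pads' length; the fingertips stand 25 mm ahead of it and the grasp point (between the pads) lies 6 mm ahead of it; z points along the fingers, y is the direction in which the jaws open and shut (so a half turn about z gives the same grasp; the last joint's range is limited). The gripper opens to 85 mm and grips with 20 to 120 N. Pads are 22 mm wide; open, the fingers measure 114 mm over their backs; the gripper's body (76 mm by 85 mm) begins 54 mm behind the grasp point. The pads swing forward as they close: fully open they stand 13 mm farther back than shut.
Start: joints at [1.179, 0.264, 1.604, -0, 1.274, -0.037], TCP at [0.234, 0.633, 0.256] pointing down, gripper open.
Joint ranges: [-2.63, 2.63], [-0.94, 2.18], [0.31, 2.57], [-1.31, 4.45], [0, 2.66], [-2.55, 2.55]. Speed limits (rad/s): [2.57, 2.57, 3.14, 3.14, 3.14, 3.14].

INTERFACE

Orientations are given as a rotation vector (axis times angle).
In Python, from workcell import bot gives the robot as it stands.
- The arm moves only by the tool servo_tool, never from a script. Its argument "moves" is a list of rows, each a list of 3 entries, a list of its own where there are three numbers: the closure in counts, from 0 (fully open) to 255 (shut), then the shift along the tool's x, y, z in m, then the turn about the tool's z in rad. A call has exactly 8 rows; each row shifts and turns the pose as measured when the row begins, along the tool's axes as they then stand; what a row does not reach is not made up. A row lasts 1/12 s, in which the tool goes at most 41.7 mm and 7.16 degrees, less where a joint would pass 70% of its speed; a pose out of reach is approached as far as the arm can. A call is refused whole if a number of a shift passes 0.0417 or a number of a turn 0.125, either way. A call with a gripper value outside its range is refused whole. The fingers move at their own pace and stop on an object; "newtons" is the grip in N (left out, the last holds). Time passes only in rows, so rows that do not move let the fingers close, or fill a call up. It gives the time, the measured TCP pose, the force and the opening at its end, in the units of the state.
- bot.read_state(): the state, without advancing time (a new reading comes with each control period).
- bot.read_camera(name): name is "side" or "top"; returns a dict with "pixels" (400x640x3 uint8, red, green, blue), "depth" (400x640 float32, m along the optical axis (not along the pixel's ray), 0 where there is no reading), "intrinsics" (3x3 intrinsics, pixels), "R" (3x3) and "t" (3): a world point X has camera coordinates R X + t. Camera axes: x right, y down, z forward; pixel columns grow to the right and rows downward; lengths in m; the calibration is good to about 2 mm. A picture is of the moment at which its call begins.
- bot.finish_job(): hands the job in, once; it reports no verdict.
The state is a dict: "time": time; "q": joint angles; "joint_vel": joint speeds; "joint_torque": joint torques, N m; "tool_pos": TCP position; "tcp_rot": TCP orientation; "wrist_force": force on the tool from outside, world axes, zero at the start; "torque": the same for the moment, N m; "width": opening from 0.0 (shut) to 1.0 (fully open).
Only numpy, scipy, OpenCV 4.12 (cv2) and the standard library are available. Lean on these libraries where they do the work, as an engineer would, in place of code of your own. Each camera call takes 0.05 s, during which the arm holds its last target.

TASK

Get the tube labeller ready for its first tube: lift the roll of white labels, lower it gently over the labeller's upright spindle until it sits flat on the reel disc, and let go of it. Then swing the red-handled cam lever up until its arm stands straight up, where the cam lifts the hold-down to its highest point (further round it sinks again), and finish still holding the lever there with the gripper, since it springs back when released. Move the hold-down by its lever only, and leave everything else on the work surface where it is.

Things in the scene. Friction and masses are not known exactly. Their poses are not given: they have to be found in the camera images.
- labeller: Bench-top tube labeller, fixed: low white box 200 (x) by 320 mm (y), deck 38 mm up. Origin under the middle of its base, x away from its front, y to its left. Right half (-y): grey reel disc, 110 mm across, and spindle; behind it (x over 56 mm) a pod 84 mm high. Midway, over 75 mm from the spindle: rollers and blade, 84 mm high. Left half: column and white head arm over the tube turntable.
- spindle_foot (a point): Where the upright spindle's axis meets the top of the reel disc, 44 mm above the work surface; labeller frame (-20, -90, 44) mm. The spindle is 22 mm in diameter and 56 mm tall above the disc, its top 12 mm tapering to 10 mm.
- white_roll: Roll of white labels on a brown cardboard core, loose, standing on end: 56 mm outside diameter, 40 mm tall, straight hole of 26 mm diameter from end to end, about 90 g. Origin at the centre of its underside, z along the hole. Seated on the spindle, its origin lies at spindle_foot.
- cam_lever (a joint): Lever angle, rad; shaft level, along the labeller's x. 0: at rest on its stop, arm out to the labeller's left (+y), 10 degrees below level. Growing: the arm swings up and over to the right; at 1.745 it stands straight up, highest lift; beyond, the hold-down sinks; stop at 2.356. Springs push it back to 0: about 0.15 to 0.2 N m all the way (2.5 N at the grip); let go, it swings back.
- cam_pivot (a point): Point of the lever shaft's axis in the middle of the lever's flat arm (dark bar, 7 mm thick along x, 12 mm wide), 183 mm above the work surface; labeller frame (-24, 70, 183) mm. Cam and steel stirrup behind it: up to 212 mm above the work surface, 31 mm to either side along y.
- knob (a point): Middle of the lever's red grip: a sleeve 22 mm in diameter, 42 mm long along the labeller's x, standing out to the front from the arm's end, turning freely on its pin. Swings in the plane x = -51 mm of the labeller, 80 mm from the shaft's axis: at rest 79 mm left (+y) of cam_pivot and 14 mm below it, upright 80 mm above it. Fingers from above, closing along the labeller's y, can hold it.
- holddown (a joint): Height in m of the spring-loaded hold-down (black cup on a steel rod) above its lowest position: 0 with the lever at rest, 0.0106 at the cam's highest point.
- cup (a point): Centre of the underside of the hold-down's black cup, 21 mm across; 88 mm above the work surface when lowered. Only the lever should move it.
- green_roll: Roll of green labels of the same size as the white one, loose, to be left alone. Origin at the centre of its underside.
- pot: Clear specimen pot with a red lid, 68 mm across, 74 mm tall, loose, to be left alone. Origin at the centre of its underside.
- tube_rack: Black rack with red-capped tubes, 105 by 200 mm, 57 mm tall, loose, to be left alone. Origin at the centre of its underside.
- wire_rack: White wire rack with two blue-capped tubes, 75 by 110 mm, 116 mm tall, loose, to be left alone. Origin at the centre of its underside.
- tip_box: Clear box with a red lid, 92 by 127 mm, 57 mm tall, loose, to be left alone. Origin at the centre of its underside.
There are look-alikes about, which are no part of the job. Several things look just like the white_roll: the one meant starts farthest to the robot's right.

How it is judged:
On the way, in this order (a step that is already met when the one before it is completed fails the run):
1. the white roll sits flat on the reel disc, on the spindle, and is released (horizontal distance between white_roll and spindle_foot below 0.005 m and z of white_roll in the frame of spindle_foot below 0.002 m and angle between white_roll's own z axis and vertical below 0.06 rad and linear speed of white_roll below 0.02 m/s and contact force between the fingers and white_roll below 0.05 N), for 0.2 s.
2. the gripper holds the cam lever upright, at the highest lift (value of joint cam_lever between 1.545 and 1.945 rad and contact force between the fingers and cam_lever above 1.5 N), for 0.3 s.
At the end, for the whole second after the job is handed in: The cam lever is held by the fingers (more than 1.5 N on it) within 0.2 rad of upright (1.745), the hold-down lifted by more than 9.8 of its 10.6 mm; the white roll sits on the spindle, at rest, flat on the reel disc (underside within 2 mm, axis within 5 mm, tilt under 0.06 rad) (all of step 2 and value of joint holddown above 0.0098 m and horizontal distance between white_roll and spindle_foot below 0.005 m and z of white_roll in the frame of spindle_foot below 0.002 m and angle between white_roll's own z axis and vertical below 0.06 rad and linear speed of white_roll below 0.02 m/s); the arm keeps its last pose, push and grip.
It fails at once if the white roll is dropped (falls freely by more than about 10 mm) (linear speed of white_roll above 0.45 m/s and contact force between the fingers and white_roll below 0.01 N).
It fails at once if the hold-down itself is pushed or lifted by the robot instead of its lever (contact force between the arm and holddown above 3 N).
It fails at once if another thing on the work surface is shifted by more than 20 mm or tipped (distance of any of green_roll, pot, tube_rack, wire_rack, tip_box from where it was at the start of the episode above 0.02 m or angle between any of green_roll, pot's own z axis and vertical above 0.5 rad).
It also fails if it takes over 58 s, if anything falls off the work surface, if the arm or the gripper's body presses on something with over 40 N, if the wrist force passes 120 N, or if a joint passes its speed limit or range.

## Working session

There is one attempt and no reset: what is moved stays moved. The work goes in short steps, Python scripts to look and compute and a tool call to move; the robot and the scene stay as the last step left them, time stands still between calls to the robot, and variables do not carry over. Pictures are saved under pics/ and viewed, and the job is handed in when it is done.

Besides the shell and the picture viewer there is one more tool, called after "Call:" by a JSON object that holds its "op" and its "data". servo_tool: Moves the arm, as the interface text tells. Its arguments: {"type":"object","properties":{"moves":{"type":"array","items":{"type":"array"}},"newtons":{"type":"number"}},"required":["moves"]}

```bash
ls; mkdir -p pics; python3 - <<'E'
from workcell import bot
import cv2, numpy as np
s=bot.read_state(); print(s)
for n in("side","top"):
    c=bot.read_camera(n); cv2.imwrite(f"pics/{n}0.png",c["pixels"][:,:,::-1]); np.savez(f"{n}0.npz",**c)
    print(n,c["intrinsics"],c["R"],c["t"], -c["R"].T@c["t"])
E
```

```text
pics
{'time': 0.0, 'q': array([ 1.17910401e+00,  2.64782070e-01,  1.60539194e+00, -1.46341726e-06,
        1.27371006e+00, -3.68937778e-02]), 'joint_vel': array([-1.51850553e-04, -1.74532159e-03,  1.17034470e-03, -6.13540437e-04,
       -4.48092936e-05,  8.44520703e-04]), 'joint_torque': array([ 4.96079501e-04, -5.15098894e+01, -3.67318904e+01,  2.67577235e-05,
        1.29862136e-02,  9.94381963e-06]), 'tool_pos': array([0.23423174, 0.63232383, 0.2549328 ]), 'tcp_rot': array([-0.5543109 , -3.0918083 ,  0.00351695]), 'wrist_force': array([ 0.13935757, -0.27484237, -0.19482134]), 'torque': array([ 0.04815256, -0.0374803 ,  0.04809917]), 'width': 1.0007901394203633}
side [[505.06956096   0.         322.53084022]
 [  0.         505.06956096 205.98957926]
 [  0.           0.           1.        ]] [[ 0.91805595 -0.39639521 -0.00664087]
 [-0.27969641 -0.63572694 -0.71945895]
 [ 0.2809683   0.662361   -0.69450322]] [-0.46437687  0.2655654   1.43181384] [ 0.09830733 -0.96362734  1.18237886]
top [[371.50870623   0.         320.65610186]
 [  0.         371.50870623 207.9354265 ]
 [  0.           0.           1.        ]] [[ 6.50868615e-04 -9.99999770e-01 -1.92096295e-04]
 [-9.78642092e-01 -5.97478198e-04 -2.05570666e-01]
 [ 2.05570503e-01  3.21793015e-04 -9.78642256e-01]] [0.00446676 0.50685566 1.12376939] [0.26501354 0.00440798 1.20396372]
```

View pics/side0.png

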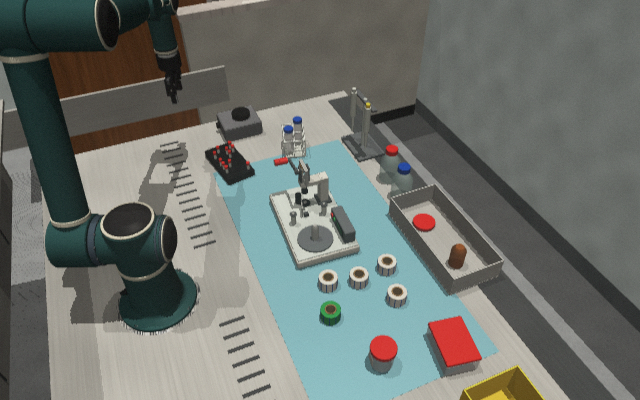

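View pics/top0.png

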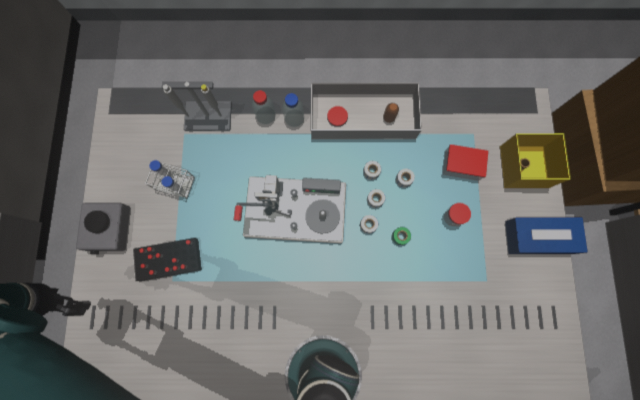

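Roll-like things in the top picture are the white rolls at (372,170), (405,177), (376,198) and (369,224), plus the green roll at (402,236). The robot's right is image right, so the white roll meant is the one at (405,177), seen at about (397,295) in the side view. The lever's red knob is at (238,212) in the top view and (281,161) in the side view. Next I'll measure these and check the choice in a crop.

```bash
cat > h.py <<'E'
import numpy as np, cv2
def load(n,k=0): return dict(np.load(f"{n}{k}.npz"))
def ray(c,u,v):
    d=c["R"].T@np.linalg.inv(c["intrinsics"])@np.array([u,v,1.]); return -c["R"].T@c["t"],d
def onz(c,u,v,z):
    o,d=ray(c,u,v); return o+d*(z-o[2])/d[2]
def proj(c,X):
    p=c["intrinsics"]@(c["R"]@np.asarray(X,float)+c["t"]); return p[:2]/p[2]
def cloud(c):
    Z=c["depth"]; v,u=np.mgrid[:400,:640]; K=c["intrinsics"]
    P=np.stack([(u-K[0,2])/K[0,0]*Z,(v-K[1,2])/K[1,1]*Z,Z],-1)
    return (P-c["t"])@c["R"]
def tri(c1,p1,c2,p2):
    o1,d1=ray(c1,*p1);o2,d2=ray(c2,*p2)
    A=np.stack([d1,-d2],1); s=np.linalg.lstsq(A,o2-o1,rcond=None)[0]
    a,b=o1+d1*s[0],o2+d2*s[1]; return (a+b)/2,np.linalg.norm(a-b)
E
python3 - <<'E'
from h import *
for n,b in(("top",(335,450,150,260)),("side",(300,430,240,340))):
    c=load(n); im=c["pixels"][:,:,::-1]; P=cloud(c)
    x0,x1,y0,y1=b; cv2.imwrite(f"pics/{n}_rolls.png",cv2.resize(im[y0:y1,x0:x1],None,fx=5,fy=5,interpolation=cv2.INTER_NEAREST))
    x0,x1,y0,y1=(220,360,165,255) if n=="top" else (255,370,140,275)
    f=5 if n=="top" else 4.4
    cv2.imwrite(f"pics/{n}_lab.png",cv2.resize(im[y0:y1,x0:x1],None,fx=f,fy=f,interpolation=cv2.INTER_NEAREST))
c=load("top");P=cloud(c)
# rolls: top annulus points at z .035-.045
m=((P[...,2]>.03)&(P[...,2]<.05)).astype(np.uint8)
for p in [(372,170),(405,177),(376,198),(369,224),(402,236)]:
    w=np.zeros_like(m); cv2.circle(w,p,16,1,-1)
    Q=P[(m&w)>0]; 
    (a,b2),r=cv2.minEnclosingCircle(Q[:,:2].astype(np.float32)); print(p,len(Q),a,b2,r,np.median(Q[:,2]))
# knob red
hsv=cv2.cvtColor(c["pixels"],cv2.COLOR_RGB2HSV)
def red(c):
    h=cv2.cvtColor(c["pixels"],cv2.COLOR_RGB2HSV); return (((h[...,0]<8)|(h[...,0]>172))&(h[...,1]>130)&(h[...,2]>70)).astype(np.uint8)
cs={}
for n,b in(("top",(228,248,200,224)),("side",(268,292,150,170))):
    c=load(n);r=red(c);w=np.zeros_like(r);w[b[2]:b[3],b[0]:b[1]]=r[b[2]:b[3],b[0]:b[1]]
    k=np.argwhere(w)[:,::-1]; print(n,len(k),k.mean(0),cv2.minAreaRect(k.astype(np.float32)),np.median(cloud(c)[w>0],0)); cs[n]=k.mean(0)
print(tri(load("top"),cs["top"],load("side"),cs["side"]))
E
```

```text
(372, 170) 194 0.6436189413070679 -0.16376008093357086 0.02842124179005623 0.04010586870561604
(405, 177) 197 0.6156883239746094 -0.2717685401439667 0.028391143307089806 0.04030623241965193
(376, 198) 199 0.5466996431350708 -0.17378409206867218 0.028227519243955612 0.04000759506230117
(369, 224) 198 0.4615342319011688 -0.14856451749801636 0.027985746040940285 0.039858367440026
(402, 236) 210 0.4232672154903412 -0.25075697898864746 0.028445418924093246 0.04020305499451576
top 71 [237.45070423 212.66197183] ((237.5, 212.5), (13.0, 5.0), 90.0) [0.46648497 0.23833151 0.1803351 ]
side 76 [280.67105263 160.72368421] ((280.67645263671875, 160.70587158203125), (5.578319072723389, 13.096923828125), 75.96376037597656) [0.4654323  0.23690471 0.17792215]
(array([0.46671225, 0.23956807, 0.17548641]), np.float64(0.001136426823959624))
```

View pics/top_rolls.png

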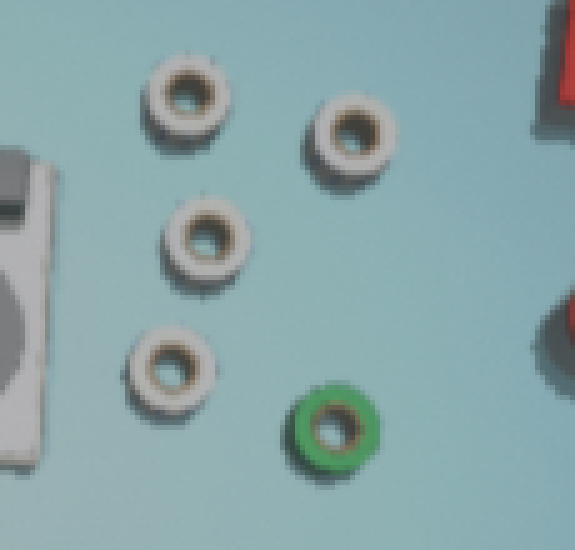

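View pics/top_lab.png

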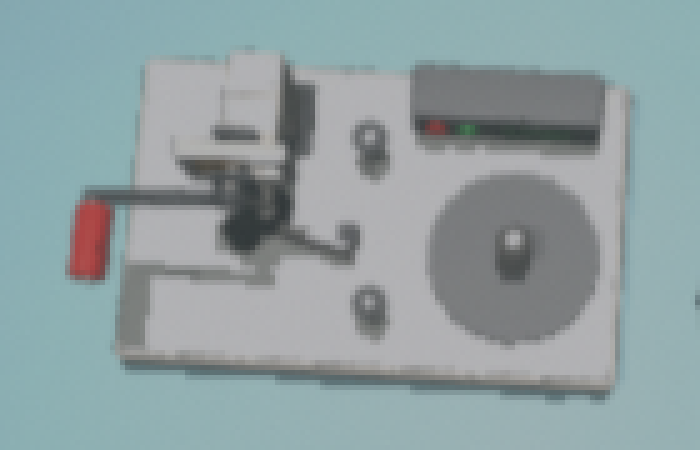

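View pics/side_lab.png

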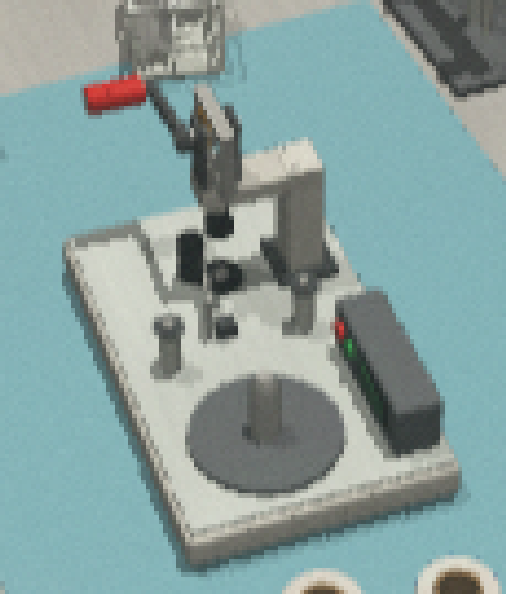

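The close crops confirm the target roll stands alone at (405,177). Its neighbours are more than 60 mm away. In the top crop the knob is at about (90,240), the disc at (513,258), and the spindle top at (515,240). Now the labeller's pose.

```bash
python3 - <<'E'
from h import *
c=load("top");P=cloud(c); s=load("side");S=cloud(s)
# box deck
m=(abs(P[...,2]-.038)<.004); w=np.zeros_like(m); w[165:255,225:352]=1
Q=P[m&w]; rc=cv2.minAreaRect((Q[:,:2]*1000).astype(np.float32)); print("deck rect",rc, np.median(Q[:,2]))
Q=P[w&(P[...,2]>.02)]
# spindle top
for nm,cc,PP,win in(("top",c,P,(180,235,305,345)),("side",s,S,(215,255,295,340))):
    a,b,e,f=win; q=PP[a:b,e:f].reshape(-1,3); 
    k=q[(q[:,2]>.06)&(q[:,2]<.106)]; 
    k=k[np.linalg.norm(k[:,:2]-np.median(k[:,:2],0),axis=1)<.03]
    t=k[k[:,2]>.09]; print(nm,"spindle",len(k),k.mean(0),k[:,2].max(),t.mean(0),len(t))
# disc ellipse: gray dark pixels
hsv=cv2.cvtColor(c["pixels"],cv2.COLOR_RGB2HSV)
for nm,cc,win in(("top",c,(192,242,300,345)),("side",s,(220,258,294,338))):
    a,b,e,f=win; g=cv2.cvtColor(cc["pixels"],cv2.COLOR_RGB2GRAY); sub=g[a:b,e:f]
    th,bw=cv2.threshold(sub,0,255,cv2.THRESH_BINARY_INV+cv2.THRESH_OTSU)
    cn=max(cv2.findContours(bw,cv2.RETR_EXTERNAL,cv2.CHAIN_APPROX_NONE)[0],key=cv2.contourArea)
    el=cv2.fitEllipse(cv2.convexHull(cn)); u,v=el[0][0]+e,el[0][1]+a
    # contour to plane, circle fit
    X=np.array([onz(cc,p[0][0]+e,p[0][1]+a,.044)[:2] for p in cv2.convexHull(cn)])
    A=np.c_[2*X,np.ones(len(X))]; sol=np.linalg.lstsq(A,(X**2).sum(1),rcond=None)[0]
    print(nm,th,el,(u,v),onz(cc,u,v,.044),"circ",sol[:2],np.sqrt(sol[2]+sol[:2]@sol[:2]))
E
```

```text
deck rect ((508.99530029296875, 88.1932373046875), (317.0298156738281, 198.18115234375), 86.44886016845703) 0.038896926158501675
top spindle 210 [5.71781838e-01 5.32845151e-04 8.32776298e-02] 0.09177750253990694 [ 0.57859508 -0.00183166  0.09088392] 5
side spindle 89 [ 0.48038041 -0.00173158  0.08459304] 0.10512653522853319 [0.48137934 0.00061863 0.09681173] 37
top 146.0 ((22.33820152282715, 24.26517105102539), (33.770816802978516, 34.485076904296875), 90.25147247314453) (322.33820152282715, 216.2651710510254) [ 0.48164686 -0.00056969  0.044     ] circ [ 0.48216553 -0.0005667 ] 0.05463258233406431
side 151.0 ((20.96532440185547, 18.406219482421875), (27.425107955932617, 36.27350616455078), 89.07573699951172) (314.96532440185547, 238.40621948242188) [0.48146352 0.0009246  0.044     ] circ [0.48206276 0.00223135] 0.055800167623952526
```

Call:
{"op": "servo_tool", "data": {"moves": [[0,[0,0,-0.03],-0.1],[0,[0,0,-0.03],-0.1],[0,[0,0,-0.02],-0.09],[0,[-0.0185,-0.037,0],0],[0,[-0.0185,-0.037,0],0],[0,[-0.0185,-0.037,0],0],[0,[-0.0185,-0.037,0],0],[0,[-0.0185,-0.037,0],0]], "newtons": 30}}

```text
time: 0.77
tool_pos: [0.3148, 0.4425, 0.331]
tcp_rot: [-0.06, -3.134, 0.019]
wrist_force: [0.6, 0.3, -0.0]
width: 1.001
```

```bash
cat >> h.py <<'E'
from scipy.spatial.transform import Rotation as Ro
def goto(s,X,yaw_y=np.radians(86.45)):
    R=Ro.from_rotvec(s["tcp_rot"]).as_matrix(); d=R.T@(np.asarray(X)-s["tool_pos"])
    a=np.arctan2(R[1,1],R[0,1]); 
    print("t%.2f"%s["time"],"pos",s["tool_pos"].round(4),"tooldelta mm",(d*1000).round(1),"dturn",round(-(yaw_y-a),3),"z",R[:,2].round(3),"F",s["wrist_force"].round(1),"w",round(s["width"],3),"q",s["q"].round(2))
E
python3 -c "
from h import *;from workcell import bot
goto(bot.read_state(),[.6157,-.2718,.15])"
```

```text
t0.77 pos [0.3148 0.4425 0.331 ] tooldelta mm [-329.1 -700.1  187.2] dturn 0.024 z [-0.007 -0.012 -1.   ] F [ 0.6  0.3 -0. ] w 1.001 q [ 0.91 -0.02  1.78 -0.    1.39 -0.62]
```

Call:
{"op": "servo_tool", "data": {"moves": [[0,[-0.0175,-0.0375,0],0.02],[0,[-0.0175,-0.0375,0],0],[0,[-0.0175,-0.0375,0],0],[0,[-0.0175,-0.0375,0],0],[0,[-0.0175,-0.0375,0],0],[0,[-0.0175,-0.0375,0],0],[0,[-0.0175,-0.0375,0],0],[0,[-0.0175,-0.0375,0],0]]}}

```text
time: 1.43
tool_pos: [0.4337, 0.131, 0.3309]
tcp_rot: [-0.086, -3.132, 0.022]
wrist_force: [1.4, -0.1, -0.1]
width: 1.001
```

Call:
{"op": "servo_tool", "data": {"moves": [[0,[-0.0175,-0.0375,0],0],[0,[-0.0175,-0.0375,0],0],[0,[-0.0175,-0.0375,0],0],[0,[-0.0175,-0.0375,0],0],[0,[-0.0175,-0.0375,0],0],[0,[-0.0175,-0.0375,0],0],[0,[-0.0175,-0.0375,0],0],[0,[-0.0175,-0.0375,0],0]]}}

```text
time: 2.1
tool_pos: [0.5518, -0.1809, 0.3314]
tcp_rot: [-0.09, -3.13, 0.02]
wrist_force: [2.1, 0.3, 0.0]
width: 1.006
```

```bash
python3 -c "
from h import *;from workcell import bot
goto(bot.read_state(),[.6157,-.2718,.15])"
```

```text
t2.10 pos [ 0.5518 -0.1809  0.3314] tooldelta mm [-70.7 -84.8 181.8] dturn 0.005 z [-0.01  -0.012 -1.   ] F [2.1 0.3 0. ] w 1.006 q [-0.35  0.05  1.71 -0.02  1.39 -1.86]
```

Call:
{"op": "servo_tool", "data": {"moves": [[0,[-0.024,-0.028,0.018],0],[0,[-0.024,-0.028,0.018],0],[0,[-0.018,-0.021,0.03],0],[0,[0,0,0.03],0],[0,[0,0,0.03],0],[0,[0,0,0.02],0],[0,[0,0,0],0],[0,[0,0,0],0]]}}

```text
time: 2.77
tool_pos: [0.6132, -0.2778, 0.1781]
tcp_rot: [-0.109, -3.129, 0.023]
wrist_force: [0.3, -0.3, 0.7]
width: 0.996
```

```bash
python3 -c "
from h import *;from workcell import bot
goto(bot.read_state(),[.6157,-.2718,.03])
c=bot.read_camera('side'); cv2.imwrite('pics/s1.png',cv2.resize(c['pixels'][200:340,320:480,::-1],None,fx=4,fy=4)); np.savez('side1.npz',**c)
S=cloud(load('side',0)); w=S[280:310,383:412].reshape(-1,3); w=w[(w[:,2]>.034)&(w[:,2]<.046)]; print(cv2.minEnclosingCircle(w[:,:2].astype(np.float32)))
"
```

```text
t2.77 pos [ 0.6132 -0.2778  0.1781] tooldelta mm [ -3.6   8.4 148. ] dturn -0.007 z [-0.011 -0.014 -1.   ] F [ 0.3 -0.3  0.7] w 0.996 q [-0.45  0.32  1.68 -0.02  1.14 -1.95]
((0.6157167553901672, -0.26917704939842224), 0.030748357996344566)
```

View pics/s1.png

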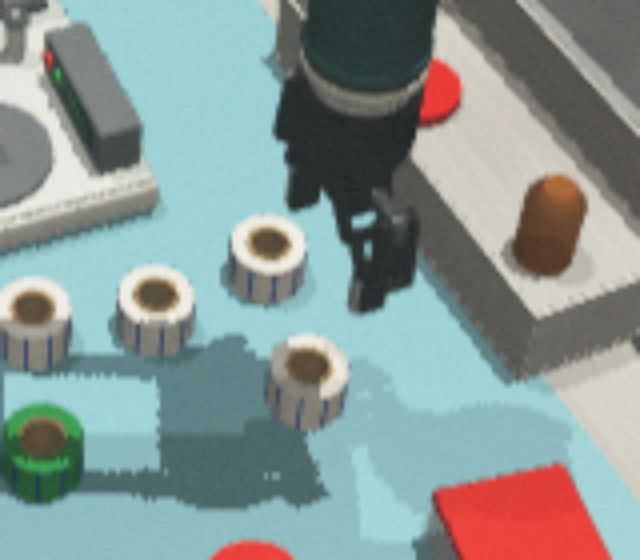

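The target roll is in the side crop at (308,380), below the open gripper. It stands clear of its neighbours.

Call:
{"op": "servo_tool", "data": {"moves": [[0,[-0.002,0.004,0.03],0],[0,[-0.002,0.004,0.03],0],[0,[0,0,0.025],0],[0,[0,0,0.015],0],[0,[0,0,0],0],[0,[0,0,0],0],[0,[0,0,0],0],[0,[0,0,0],0]]}}

```text
time: 3.48
tool_pos: [0.6281, -0.2741, 0.0952]
tcp_rot: [0.104, 3.124, -0.04]
wrist_force: [-0.6, 0.3, 0.2]
width: 1.006
```

```bash
python3 -c "
from h import *;from workcell import bot
goto(bot.read_state(),[.6157,-.2713,.03])
"
```

```text
t3.48 pos [ 0.6281 -0.2741  0.0952] tooldelta mm [13.6  3.6 64.9] dturn -0.005 z [ 0.014 -0.026 -1.   ] F [-0.6  0.3  0.2] w 1.006 q [-0.44  0.4   1.74 -0.02  0.98 -1.93]
```

Call:
{"op": "servo_tool", "data": {"moves": [[0,[0.005,0.001,0.006],0],[0,[0.005,0.001,0.006],0],[0,[0.004,0.001,0.006],0],[0,[0,0.001,0.006],0],[0,[0,0,0.006],0],[0,[0,0,0],0],[0,[0,0,0],0],[0,[0,0,0],0]]}}

```text
time: 4.15
tool_pos: [0.616, -0.2709, 0.0675]
tcp_rot: [0.104, 3.117, -0.045]
wrist_force: [-0.7, -0.2, -0.3]
width: 1.001
```

```bash
python3 -c "
from h import *;from workcell import bot
goto(bot.read_state(),[.6157,-.2713,.03])
"
```

```text
t4.15 pos [ 0.616  -0.2709  0.0675] tooldelta mm [ 1.2  0.6 37.5] dturn -0.005 z [ 0.022 -0.03  -0.999] F [-0.7 -0.2 -0.3] w 1.001 q [-0.44  0.41  1.79 -0.02  0.91 -1.93]
```

Call:
{"op": "servo_tool", "data": {"moves": [[0,[0,0,-0.03],0],[0,[0,0,-0.03],0],[0,[0,0,-0.02],0],[0,[0,0,0],0],[0,[0,0,0],0],[0,[0,0.03,0],0],[0,[0,0.03,0],0],[0,[0,0,0],0]]}}

```text
time: 4.82
tool_pos: [0.6172, -0.2086, 0.1441]
tcp_rot: [0.111, 3.121, -0.043]
wrist_force: [-0.3, 0.1, 0.5]
width: 0.997
```

```bash
python3 -c "
from h import *;from workcell import bot
goto(bot.read_state(),[.6157,-.2713,.03])
"
```

```text
t4.82 pos [ 0.6172 -0.2086  0.1441] tooldelta mm [ -0.7 -59.6 115.8] dturn -0.01 z [ 0.017 -0.028 -0.999] F [-0.3  0.1  0.5] w 0.997 q [-0.35  0.29  1.78 -0.02  1.04 -1.84]
```

Call:
{"op": "servo_tool", "data": {"moves": [[0,[0,0,0],0],[0,[0,0,0],0],[0,[0,0,0],0],[0,[0,0,0],0],[0,[0,0,0],0],[0,[0,0,0],0],[0,[0,0,0],0],[0,[0,0,0],0]]}}

```text
time: 5.48
tool_pos: [0.6149, -0.2102, 0.1387]
tcp_rot: [0.112, 3.128, -0.041]
wrist_force: [-0.0, 0.2, 0.3]
width: 1.001
```

```bash
python3 -c "
from h import *;from workcell import bot
goto(bot.read_state(),[.6157,-.2713,.03])
"
```

```text
t5.48 pos [ 0.6149 -0.2102  0.1387] tooldelta mm [ -3.9 -58.  110.3] dturn -0.01 z [ 0.011 -0.027 -1.   ] F [-0.   0.2  0.3] w 1.001 q [-0.36  0.3   1.79 -0.02  1.04 -1.84]
```

Call:
{"op": "servo_tool", "data": {"moves": [[0,[0,0,0],0.12],[0,[0,0,0],0.12],[0,[0,0,0],0.12],[0,[0,0,0],0],[0,[0,0,0],-0.12],[0,[0,0,0],-0.12],[0,[0,0,0],-0.12],[0,[0,0,0],0]]}}

```text
time: 6.15
tool_pos: [0.6152, -0.2121, 0.1396]
tcp_rot: [0.099, 3.127, -0.043]
wrist_force: [-0.2, 0.2, -0.5]
width: 1.002
```

```bash
python3 -c "
from h import *;from workcell import bot
goto(bot.read_state(),[.6157,-.2713,.03])
"
```

```text
t6.15 pos [ 0.6152 -0.2121  0.1396] tooldelta mm [ -2.7 -56.1 111.2] dturn -0.002 z [ 0.012 -0.028 -1.   ] F [-0.2  0.2 -0.5] w 1.002 q [-0.36  0.3   1.78 -0.03  1.04 -1.85]
```

Call:
{"op": "servo_tool", "data": {"moves": [[0,[-0.001,-0.01,0.01],0],[0,[0,-0.01,0.01],0],[0,[0,-0.01,0.01],0],[0,[0,-0.01,0.01],0],[0,[0,-0.01,0.01],0],[0,[0,-0.006,0.01],0],[0,[0,0,0],0],[0,[0,0,0],0]]}}

```text
time: 6.82
tool_pos: [0.6114, -0.2776, 0.0725]
tcp_rot: [0.111, 3.129, -0.041]
wrist_force: [-0.4, -0.2, -0.1]
width: 0.999
```

```bash
python3 -c "
from h import *;from workcell import bot
goto(bot.read_state(),[.6157,-.2713,.03])
"
```

```text
t6.82 pos [ 0.6114 -0.2776  0.0725] tooldelta mm [-3.3  7.7 42.3] dturn -0.009 z [ 0.01  -0.027 -1.   ] F [-0.4 -0.2 -0.1] w 0.999 q [-0.45  0.41  1.78 -0.02  0.94 -1.94]
```

Slow rows leave the tilt unchanged, so I'll descend slowly.

Call:
{"op": "servo_tool", "data": {"moves": [[0,[-0.001,0.002,0.005],0],[0,[-0.001,0.002,0.005],0],[0,[-0.001,0.002,0.006],0],[0,[0,0.001,0.006],0],[0,[0,0,0.006],0],[0,[0,0,0.006],0],[0,[0,0,0.004],0],[0,[0,0,0],0]]}}

```text
time: 7.48
tool_pos: [0.6167, -0.2692, 0.0312]
tcp_rot: [0.108, 3.128, -0.041]
wrist_force: [-0.6, 1.3, -0.6]
width: 0.999
```

```bash
python3 -c "
from h import *;from workcell import bot
goto(bot.read_state(),[.6157,-.2713,.03])
"
```

```text
t7.48 pos [ 0.6167 -0.2692  0.0312] tooldelta mm [ 0.9 -2.1  1.2] dturn -0.007 z [ 0.011 -0.027 -1.   ] F [-0.6  1.3 -0.6] w 0.999 q [-0.44  0.46  1.79 -0.03  0.87 -1.93]
```

Call:
{"op": "servo_tool", "data": {"moves": [[60,[0,-0.002,0],0],[130,[0,0,0],0],[130,[0,0,0],0],[130,[0,0,0],0],[130,[0,0,0],0],[130,[0,0,0],0],[130,[0,0,0],0],[130,[0,0,0],0]], "newtons": 30}}

```text
time: 8.15
tool_pos: [0.617, -0.272, 0.0323]
tcp_rot: [0.108, 3.126, -0.042]
wrist_force: [0.8, -0.4, -0.1]
width: 0.635
```

Call:
{"op": "servo_tool", "data": {"moves": [[130,[0,0,-0.01],0],[130,[0,0,-0.015],0],[130,[0,0,-0.02],0],[130,[0,0,-0.02],0],[130,[0,0,-0.02],0],[130,[0,0,-0.02],0],[130,[0,0,-0.015],0],[130,[0,0,0],0]]}}

```text
time: 8.82
tool_pos: [0.6136, -0.2675, 0.1589]
tcp_rot: [0.109, 3.131, -0.038]
wrist_force: [0.1, -0.6, -0.3]
width: 0.633
```

```bash
python3 -c "
from h import *;from workcell import bot
goto(bot.read_state(),[.482,.0,.18])
c=bot.read_camera('side'); cv2.imwrite('pics/s2.png',cv2.resize(c['pixels'][200:340,320:480,::-1],None,fx=4,fy=4)); np.savez('side2.npz',**c)
"
```

```text
t8.82 pos [ 0.6136 -0.2675  0.1589] tooldelta mm [149.6 257.2 -28.7] dturn -0.007 z [ 0.007 -0.025 -1.   ] F [ 0.1 -0.6 -0.3] w 0.633 q [-0.44  0.32  1.72 -0.02  1.09 -1.93]
```

View pics/s2.png

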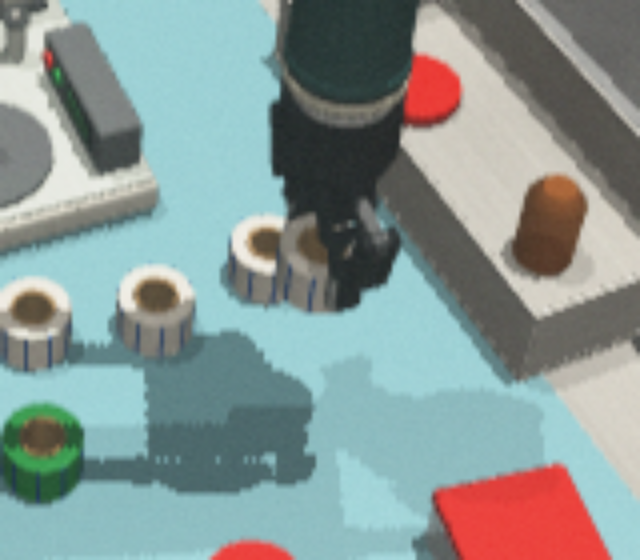

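The roll at (305,265) is held and lifted, and its old place at (308,380) is empty.

Call:
{"op": "servo_tool", "data": {"moves": [[130,[0.01,0.017,-0.006],0],[130,[0.017,0.03,-0.006],0],[130,[0.018,0.031,-0.006],0],[130,[0.018,0.031,0],0],[130,[0.018,0.031,0],0],[130,[0.018,0.031,0],0],[130,[0.01,0.02,0],0],[130,[0,0,0],0]]}}

```text
time: 9.53
tool_pos: [0.5088, -0.0629, 0.1617]
tcp_rot: [-0.118, -3.137, 0.035]
wrist_force: [-0.7, 0.7, -0.3]
width: 0.632
```

```bash
python3 -c "
from h import *;from workcell import bot
goto(bot.read_state(),[.482,.0,.16])
"
```

```text
t9.53 pos [ 0.5088 -0.0629  0.1617] tooldelta mm [31.4 60.8  0.4] dturn -0.013 z [-0.003 -0.022 -1.   ] F [-0.7  0.7 -0.3] w 0.632 q [-0.16  0.04  2.05 -0.03  1.06 -1.64]
```

Call:
{"op": "servo_tool", "data": {"moves": [[130,[0.006,0.012,0],0],[130,[0.006,0.012,0],0],[130,[0.006,0.012,0],0],[130,[0.006,0.012,0],-0.01],[130,[0.004,0.006,0],0],[130,[0,0,0],0],[130,[0,0,0],0],[130,[0,0,0],0]]}}

```text
time: 10.2
tool_pos: [0.4802, -0.0034, 0.1556]
tcp_rot: [-0.098, -3.131, 0.037]
wrist_force: [0.2, 0.5, -1.1]
width: 0.632
```

```bash
python3 -c "
from h import *;from workcell import bot
goto(bot.read_state(),[.482,.0,.145])
c=bot.read_camera('side'); cv2.imwrite('pics/s3.png',cv2.resize(c['pixels'][150:270,250:390,::-1],None,fx=5,fy=5)); np.savez('side3.npz',**c)
c=bot.read_camera('top'); cv2.imwrite('pics/t3.png',cv2.resize(c['pixels'][160:280,250:390,::-1],None,fx=5,fy=5)); np.savez('top3.npz',**c)
"
```

```text
t10.20 pos [ 0.4802 -0.0034  0.1556] tooldelta mm [-1.7  3.8 10.5] dturn -0.001 z [-0.01  -0.024 -1.   ] F [ 0.2  0.5 -1.1] w 0.632 q [-0.04 -0.01  2.11 -0.03  1.05 -1.54]
```

View pics/s3.png

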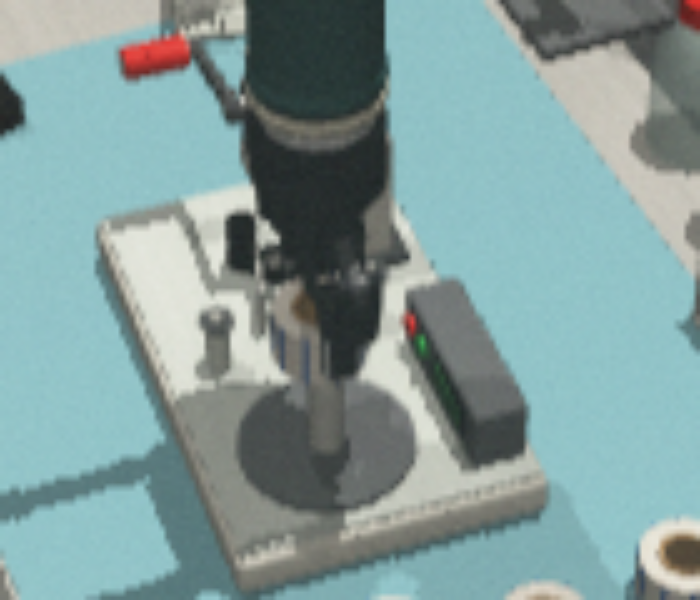

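View pics/t3.png

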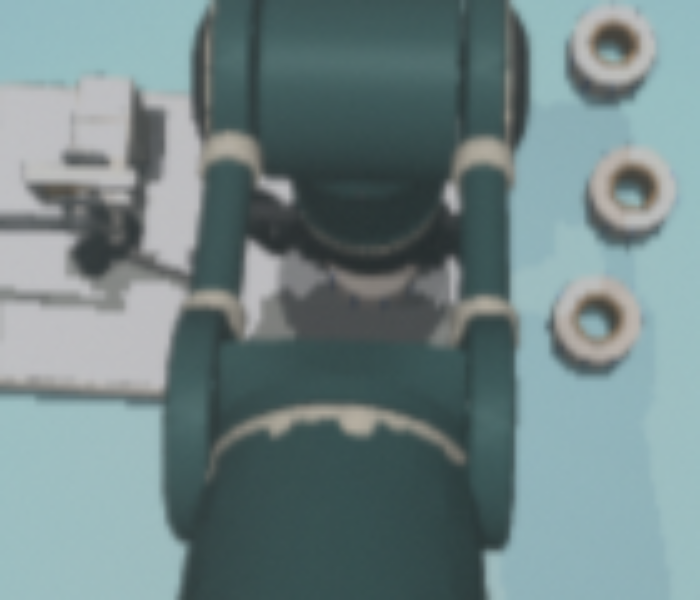

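In the side crop the held roll is at about (297,335), directly above the spindle at (328,415). In the top crop the gripper mostly hides it. I'll fit circles of known radius to both in the same side depth picture.

```bash
python3 - <<'E'
from h import *
from scipy.optimize import least_squares
c=load("side",3);P=cloud(c);g=c["pixels"].astype(int)
def fit(Q,r,x0):
    f=lambda p:np.linalg.norm(Q[:,:2]-p,axis=1)-r
    s=least_squares(f,x0,loss='soft_l1',f_scale=.001); return s.x, np.std(f(s.x)),len(Q)
w=np.zeros((400,640),bool); w[205:230,302:318]=1
z=P[...,2]; lum=g.mean(2)
m=w&(z>.115)&(z<.158)&(lum>75)&(np.linalg.norm(P[...,:2]-[.48,0],axis=2)<.04); Q=P[m]; print(len(Q),Q.min(0),Q.max(0)); print("roll",fit(Q,.028,[.48,0]))
w[:]=0; w[222:245,308:322]=1
m=w&(z>.052)&(z<.086)&(np.linalg.norm(P[...,:2]-[.482,0],axis=2)<.02); print("spindle",fit(P[m],.011,[.482,0]))
c0=load("side",0);P0=cloud(c0);z=P0[...,2]
w[:]=0; w[215:245,300:330]=1
m=w&(z>.052)&(z<.086)&(np.linalg.norm(P0[...,:2]-[.482,0],axis=2)<.02); print("spindle0",fit(P0[m],.011,[.482,0]))
w[:]=0; w[280:312,383:412]=1
m=w&(z>.005)&(z<.035)&(np.linalg.norm(P0[...,:2]-[.6157,-.27],axis=2)<.035)&(np.linalg.norm(P0[...,:2]-[.6157,-.27],axis=2)>.02); print("roll0",fit(P0[m],.028,[.6157,-.27]))
E
```

```text
77 [ 0.44948268 -0.03527092  0.12421001] [0.47332165 0.01054361 0.157778  ]
roll (array([ 0.47840741, -0.00083931]), np.float64(0.0025414076075406804), 77)
spindle (array([0.48279618, 0.00493276]), np.float64(0.002539820233661335), 55)
spindle0 (array([0.48277361, 0.00441429]), np.float64(0.0018694959688875877), 56)
roll0 (array([ 0.61513635, -0.26749809]), np.float64(0.0018738502612127312), 139)
```

Call:
{"op": "servo_tool", "data": {"moves": [[130,[-0.002,0.002,0],0],[130,[-0.001,0.002,0],0],[130,[0,0.001,0.003],0],[130,[0,0,0.004],0],[130,[0,0,0.004],0],[130,[0,0,0.004],0],[130,[0,0,0],0],[130,[0,0,0],0]]}}

```text
time: 10.97
tool_pos: [0.485, -0.0005, 0.1389]
tcp_rot: [-0.104, -3.131, 0.038]
wrist_force: [0.5, -0.2, -0.4]
width: 0.637
```

```bash
python3 -c "
from h import *;from workcell import bot
goto(bot.read_state(),[.4838,.0008,.076])
"
```

```text
t10.97 pos [ 0.485  -0.0005  0.1389] tooldelta mm [ 0.8  2.8 62.9] dturn -0.004 z [-0.009 -0.024 -1.   ] F [ 0.5 -0.2 -0.4] w 0.637 q [-0.04  0.02  2.11 -0.03  1.02 -1.53]
```

Call:
{"op": "servo_tool", "data": {"moves": [[130,[0.001,0.0015,0],0],[130,[0,0,0.004],0],[130,[0,0,0.004],0],[130,[0,0.0005,0.004],0],[130,[0,0,0.004],0],[130,[0,0,0.004],0],[130,[0,0,0],0],[130,[0,0,0],0]]}}

```text
time: 11.63
tool_pos: [0.4834, 0.0013, 0.1164]
tcp_rot: [-0.104, -3.131, 0.038]
wrist_force: [0.1, 0.4, -0.5]
width: 0.635
```

```bash
python3 -c "
from h import *;from workcell import bot
goto(bot.read_state(),[.4838,.0008,.076])
c=bot.read_camera('side'); cv2.imwrite('pics/s4.png',cv2.resize(c['pixels'][150:270,250:390,::-1],None,fx=5,fy=5)); np.savez('side4.npz',**c)
"
```

```text
t11.63 pos [0.4834 0.0013 0.1164] tooldelta mm [-0.8  0.6 40.4] dturn -0.004 z [-0.01  -0.024 -1.   ] F [ 0.1  0.4 -0.5] w 0.635 q [-0.03  0.04  2.14 -0.03  0.97 -1.52]
```

View pics/s4.png

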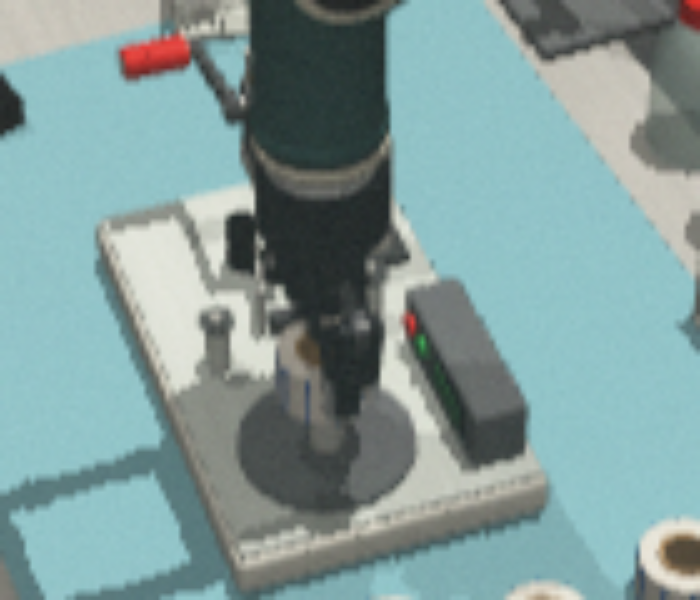

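The roll is around the spindle at about (305,380), roughly 16 mm down, with no side force.

Call:
{"op": "servo_tool", "data": {"moves": [[130,[-0.0005,0.0005,0.004],0],[130,[0,0,0.004],0],[130,[0,0.0003,0.004],0],[130,[0,0,0.004],0],[130,[0,0.0003,0.004],0],[130,[0,0,0.004],0],[130,[0,0,0],0],[130,[0,0,0],0]]}}

```text
time: 12.35
tool_pos: [0.4839, 0.0018, 0.0898]
tcp_rot: [-0.104, -3.131, 0.038]
wrist_force: [-0.5, 0.7, -0.4]
width: 0.635
```

```bash
python3 -c "
from h import *;from workcell import bot
goto(bot.read_state(),[.4838,.0008,.076])
"
```

```text
t12.35 pos [0.4839 0.0018 0.0898] tooldelta mm [-0.1 -0.6 13.9] dturn -0.004 z [-0.01  -0.024 -1.   ] F [-0.5  0.7 -0.4] w 0.635 q [-0.03  0.08  2.15 -0.03  0.92 -1.52]
```

Call:
{"op": "servo_tool", "data": {"moves": [[130,[0,-0.0003,0.003],0],[130,[0,0,0.003],0],[130,[0,0,0.003],0],[130,[0,0,0.002],0],[130,[0,0,0.001],0],[130,[0,0,0.001],0],[130,[0,0,0],0],[130,[0,0,0],0]]}}

```text
time: 13.02
tool_pos: [0.4841, 0.0011, 0.0757]
tcp_rot: [-0.104, -3.131, 0.038]
wrist_force: [0.2, -0.8, -1.8]
width: 0.636
```

```bash
python3 -c "
from h import *;from workcell import bot
goto(bot.read_state(),[.4838,.0008,.076])
"
```

```text
t13.02 pos [0.4841 0.0011 0.0757] tooldelta mm [ 0.2 -0.3 -0.3] dturn -0.004 z [-0.009 -0.024 -1.   ] F [ 0.2 -0.8 -1.8] w 0.636 q [-0.03  0.1   2.16 -0.03  0.89 -1.52]
```

Call:
{"op": "servo_tool", "data": {"moves": [[130,[0,0,0.001],0],[130,[0,0,0.001],0],[130,[0,0,0.001],0],[130,[0,0,0.001],0],[130,[0,0,0],0],[130,[0,0,0],0],[130,[0,0,0],0],[130,[0,0,0],0]]}}

```text
time: 13.68
tool_pos: [0.485, 0.001, 0.0762]
tcp_rot: [-0.104, -3.132, 0.038]
wrist_force: [-0.7, 0.3, -0.3]
width: 0.636
```

```bash
python3 -c "
from h import *;from workcell import bot
goto(bot.read_state(),[.4838,.0008,.076])
c=bot.read_camera('side'); cv2.imwrite('pics/s5.png',cv2.resize(c['pixels'][150:270,250:390,::-1],None,fx=5,fy=5)); np.savez('side5.npz',**c)
"
```

```text
t13.68 pos [0.485  0.001  0.0762] tooldelta mm [ 1.1 -0.3  0.2] dturn -0.004 z [-0.008 -0.024 -1.   ] F [-0.7  0.3 -0.3] w 0.636 q [-0.03  0.1   2.16 -0.03  0.89 -1.52]
```

View pics/s5.png

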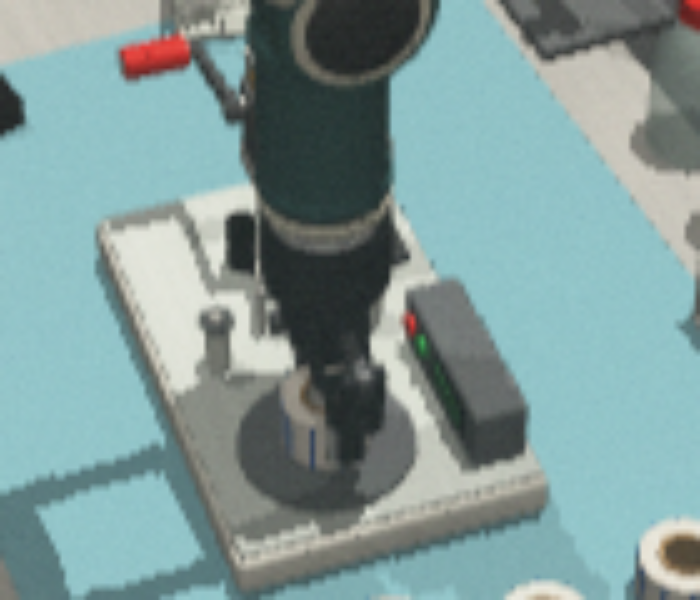

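The roll sits on the disc at (310,430), and further downward rows no longer lower it. Releasing.

Call:
{"op": "servo_tool", "data": {"moves": [[70,[0,0,0],0],[20,[0,0,0],0],[20,[0,0,0],0],[20,[0,0,0],0],[20,[0,0,0],0],[20,[0,0,0],0],[20,[0,0,0],0],[20,[0,0,0],0]]}}

```text
time: 14.4
tool_pos: [0.4854, 0.001, 0.0762]
tcp_rot: [-0.104, -3.133, 0.038]
wrist_force: [-0.3, -0.7, 0.4]
width: 0.922
```

Call:
{"op": "servo_tool", "data": {"moves": [[20,[0,0,-0.005],0],[20,[0,0,-0.008],0],[20,[0,0,-0.012],0],[20,[0,0,-0.015],0],[20,[0,0,-0.02],0],[20,[0,0,-0.02],0],[20,[0,0,-0.03],0],[20,[0,0,-0.03],0]]}}

```text
time: 15.07
tool_pos: [0.4807, 0.0047, 0.2176]
tcp_rot: [-0.103, -3.117, 0.038]
wrist_force: [0.4, 0.6, 0.2]
width: 0.923
```

```bash
python3 -c "
from h import *;from workcell import bot
goto(bot.read_state(),[.467,.24,.30])
c=bot.read_camera('side'); cv2.imwrite('pics/s6.png',cv2.resize(c['pixels'][150:270,250:390,::-1],None,fx=5,fy=5)); np.savez('side6.npz',**c)
"
```

```text
t15.07 pos [0.4807 0.0047 0.2176] tooldelta mm [ 31.1 231.8 -87.6] dturn -0.004 z [-0.023 -0.024 -0.999] F [0.4 0.6 0.2] w 0.923 q [-0.03 -0.06  2.04 -0.03  1.19 -1.52]
```

View pics/s6.png

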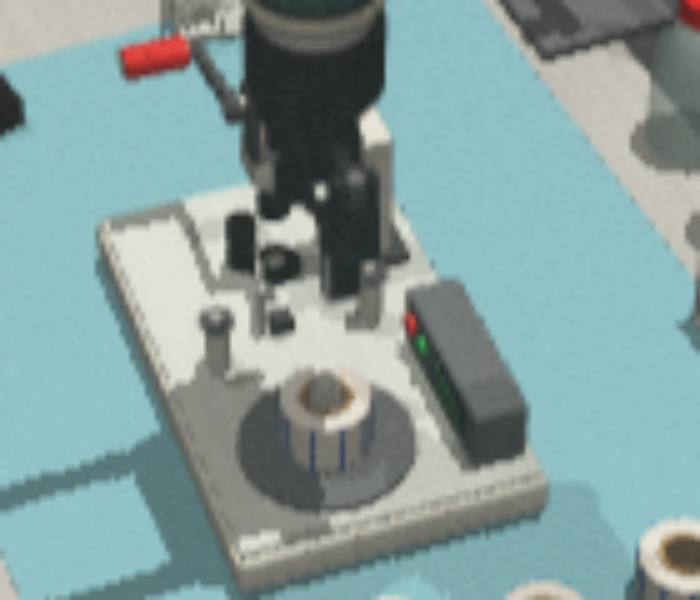

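The roll is released and stands upright over the spindle: spindle tip at (325,390), roll flat on the disc. Next I'll go up and across to the lever.

Call:
{"op": "servo_tool", "data": {"moves": [[75,[0,0,-0.02],0],[75,[0,0,-0.02],0],[75,[0.003,0.015,-0.02],0],[75,[0.003,0.025,-0.015],0],[75,[0.003,0.03,0],0],[75,[0.003,0.03,0],0],[75,[0.003,0.03,0],0],[75,[0.003,0.03,0],0]]}}

```text
time: 15.78
tool_pos: [0.4816, 0.1683, 0.3137]
tcp_rot: [0.121, 3.129, -0.036]
wrist_force: [0.5, 0.3, 0.6]
width: 0.711
```

```bash
python3 -c "
from h import *;from workcell import bot
goto(bot.read_state(),[.467,.24,.26])
"
```

```text
t15.78 pos [0.4816 0.1683 0.3137] tooldelta mm [20.7 71.6 51.9] dturn -0.015 z [ 0.009 -0.023 -1.   ] F [0.5 0.3 0.6] w 0.711 q [ 0.3  -0.08  1.88 -0.03  1.35 -1.18]
```

Call:
{"op": "servo_tool", "data": {"moves": [[75,[0.004,0.015,0],-0.01],[75,[0.004,0.015,0],0],[75,[0.004,0.014,0],0],[75,[0.004,0.012,0.01],0],[75,[0.003,0.004,0.012],0],[75,[0,0,0.012],0],[75,[0,0,0.01],0],[75,[0,0,0],0]]}}

```text
time: 16.45
tool_pos: [0.4658, 0.2376, 0.2709]
tcp_rot: [0.091, 3.122, -0.028]
wrist_force: [0.2, -0.2, -0.6]
width: 0.705
```

```bash
python3 -c "
from h import *;from workcell import bot
goto(bot.read_state(),[.467,.24,.175])
c=bot.read_camera('side'); cv2.imwrite('pics/s7.png',cv2.resize(c['pixels'][110:230,230:370,::-1],None,fx=5,fy=5))
c=bot.read_camera('top'); cv2.imwrite('pics/t7.png',cv2.resize(c['pixels'][150:270,190:330,::-1],None,fx=5,fy=5))
"
```

```text
t16.45 pos [0.4658 0.2376 0.2709] tooldelta mm [ 0.7  4.1 95.8] dturn 0.004 z [ 0.017 -0.018 -1.   ] F [ 0.2 -0.2 -0.6] w 0.705 q [ 0.44 -0.04  1.91 -0.03  1.26 -1.07]
```

View pics/s7.png

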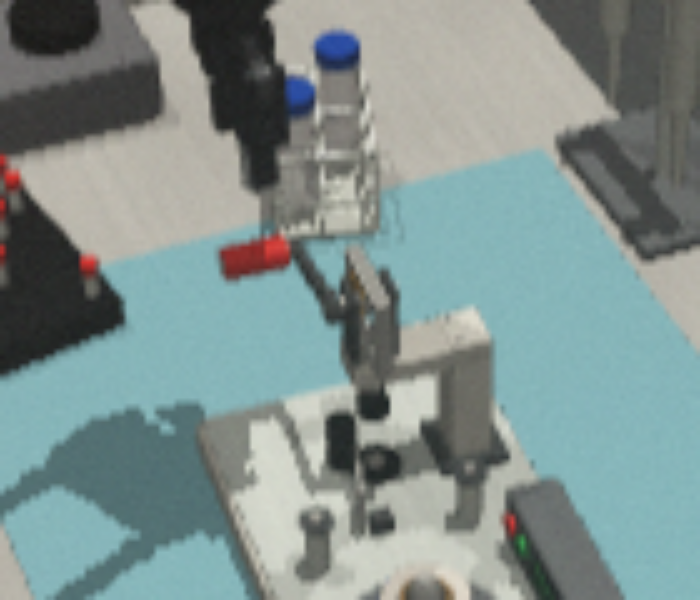

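View pics/t7.png

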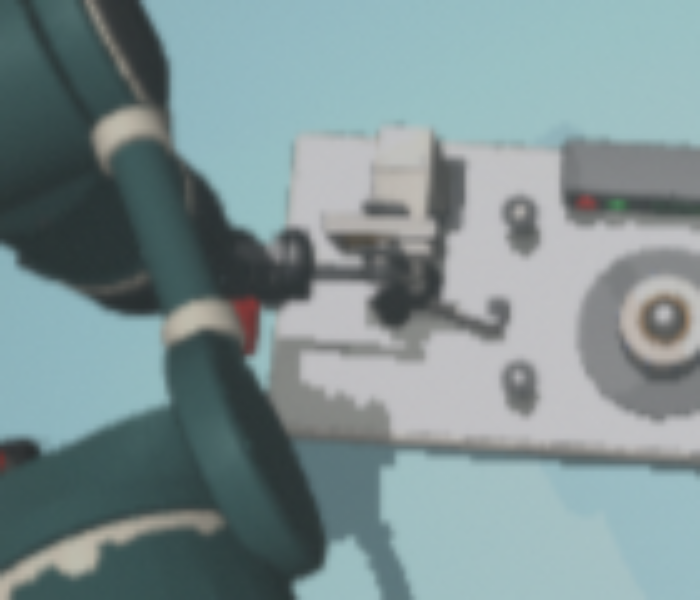

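The gripper is above the knob in the side view: fingertip at (262,170), knob at (255,258). In the top view the seated roll is concentric with the spindle at (662,318). Descending over the knob.

Call:
{"op": "servo_tool", "data": {"moves": [[75,[0.001,0.001,0.008],0],[75,[0.001,0.001,0.008],0],[75,[0,0.001,0.008],0],[75,[0,0.001,0.008],0],[75,[0,0,0.008],0],[75,[0,0,0.008],0],[75,[0,0,0],0],[75,[0,0,0],0]]}}

```text
time: 17.22
tool_pos: [0.4673, 0.2395, 0.2205]
tcp_rot: [0.097, 3.118, -0.026]
wrist_force: [0.5, -0.1, 0.2]
width: 0.707
```

```bash
python3 -c "
from h import *;from workcell import bot
goto(bot.read_state(),[.467,.24,.175])
"
```

```text
t17.22 pos [0.4673 0.2395 0.2205] tooldelta mm [ 1.3  1.2 45.4] dturn -0.001 z [ 0.021 -0.017 -1.   ] F [ 0.5 -0.1  0.2] w 0.707 q [ 0.44 -0.    1.97 -0.03  1.16 -1.06]
```

Call:
{"op": "servo_tool", "data": {"moves": [[75,[0.001,0.001,0.007],0],[75,[0.001,0,0.007],0],[75,[0.001,0,0.007],0],[75,[0,0,0.007],0],[75,[0,0,0.007],0],[75,[0,0,0.007],0],[75,[0,0,0.003],0],[75,[0,0,0],0]]}}

```text
time: 17.88
tool_pos: [0.4651, 0.2402, 0.1708]
tcp_rot: [0.097, 3.118, -0.025]
wrist_force: [-0.7, -0.6, 0.4]
width: 0.701
```

```bash
python3 -c "
from h import *;from workcell import bot
goto(bot.read_state(),[.467,.24,.175])
c=bot.read_camera('side'); cv2.imwrite('pics/s8.png',cv2.resize(c['pixels'][110:230,230:370,::-1],None,fx=5,fy=5))
"
```

```text
t17.88 pos [0.4651 0.2402 0.1708] tooldelta mm [-2.  -0.1 -4.1] dturn -0.0 z [ 0.021 -0.017 -1.   ] F [-0.7 -0.6  0.4] w 0.701 q [ 0.44  0.04  2.02 -0.03  1.06 -1.05]
```

View pics/s8.png

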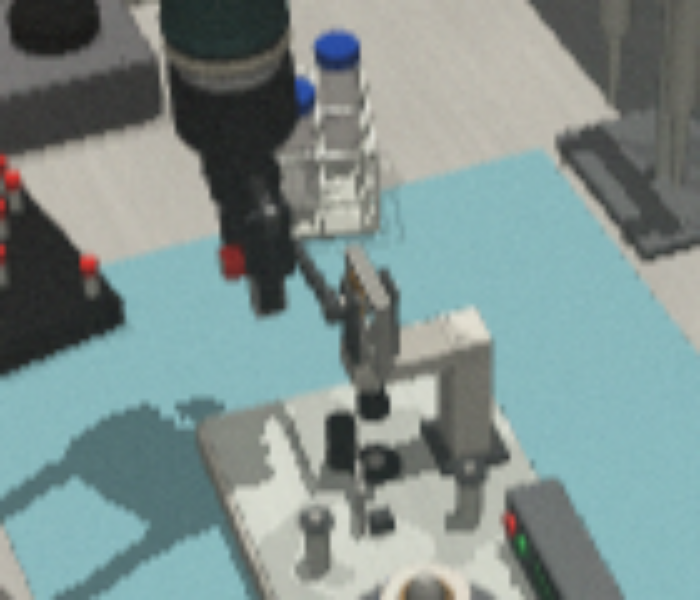

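The fingers straddle the knob at (235,262), clear of the arm. Closing.

Call:
{"op": "servo_tool", "data": {"moves": [[120,[0,0,-0.003],0],[160,[0,0,0],0],[220,[0,0,0],0],[220,[0,0,0],0],[220,[0,0,0],0],[220,[0,0,0],0],[220,[0,0,0],0],[220,[0,0,0],0]], "newtons": 50}}

```text
time: 18.6
tool_pos: [0.4655, 0.242, 0.1757]
tcp_rot: [0.099, 3.117, -0.019]
wrist_force: [1.0, 1.4, -1.8]
width: 0.241
```

```bash
python3 -c "
from h import *;from workcell import bot
s=bot.read_state()
goto(s,[.467,.24,.175])
"
```

```text
t18.60 pos [0.4655 0.242  0.1757] tooldelta mm [-1.6 -1.9  0.7] dturn -0.001 z [ 0.023 -0.013 -1.   ] F [ 1.   1.4 -1.8] w 0.241 q [ 0.45  0.04  2.02 -0.02  1.07 -1.05]
```

Call:
{"op": "servo_tool", "data": {"moves": [[220,[0,0.0006,-0.007],0],[220,[0,0.0006,-0.007],0],[220,[0,-0.0006,-0.007],0],[220,[0,-0.0006,-0.007],0],[220,[0,-0.0018,-0.007],0],[220,[0,-0.0018,-0.007],0],[220,[0,0,0],0],[220,[0,0,0],0]]}}

```text
time: 19.27
tool_pos: [0.4651, 0.2362, 0.2225]
tcp_rot: [0.099, 3.114, -0.025]
wrist_force: [1.1, -0.2, -2.8]
width: 0.236
```

```bash
cat >> h.py <<'E'
def lev(s):
    R=Ro.from_rotvec(s["tcp_rot"]).as_matrix(); g=s["tool_pos"]+R[:,2]*.006
    o=np.array([.509,.0887]); a=np.radians(-3.55); L=np.array([[np.cos(a),np.sin(a)],[-np.sin(a),np.cos(a)]])@(g[:2]-o)
    y,z=L[1]-.070,g[2]-.183; th=np.degrees(np.arctan2(z,y))
    print("labx %.1f y %.1f z %.1f r %.1f th %.1f"%(L[0]*1e3,y*1e3,z*1e3,np.hypot(y,z)*1e3,th), "lever",np.radians(th+10))
E
python3 -c "
from h import *;from workcell import bot
s=bot.read_state();goto(s,[.467,.24,.175]);lev(s)
"
```

```text
t19.27 pos [0.4651 0.2362 0.2225] tooldelta mm [-0.4  4.6 47.5] dturn -0.002 z [ 0.025 -0.017 -1.   ] F [ 1.1 -0.2 -2.8] w 0.236 q [ 0.44 -0.01  1.98 -0.03  1.16 -1.06]
labx -52.8 y 74.4 z 33.5 r 81.6 th 24.2 lever 0.5976564312337492
```

Call:
{"op": "servo_tool", "data": {"moves": [[220,[0,-0.0045,-0.0072],0],[220,[0,-0.005,-0.007],0],[220,[0,-0.0055,-0.0065],0],[220,[0,-0.006,-0.006],0],[220,[0,-0.0065,-0.0053],0],[220,[0,-0.007,-0.0046],0],[220,[0,0,0],0],[220,[0,0,0],0]]}}

```text
time: 19.93
tool_pos: [0.4626, 0.1977, 0.2619]
tcp_rot: [0.1, 3.112, -0.026]
wrist_force: [3.4, 0.3, -6.2]
width: 0.241
```

```bash
python3 -c "
from h import *;from workcell import bot
s=bot.read_state();goto(s,[.467,.24,.175]);lev(s)
"
```

```text
t19.93 pos [0.4626 0.1977 0.2619] tooldelta mm [ 0.8 43.9 86.2] dturn -0.002 z [ 0.027 -0.018 -0.999] F [ 3.4  0.3 -6.2] w 0.241 q [ 0.37 -0.08  1.97 -0.03  1.23 -1.13]
labx -52.9 y 35.8 z 72.9 r 81.2 th 63.8 lever 1.2887376796474288
```

Call:
{"op": "servo_tool", "data": {"moves": [[220,[0,-0.006,-0.0022],0],[220,[0,-0.007,-0.002],0],[220,[0,-0.007,-0.0012],0],[220,[0,-0.006,-0.0007],0],[220,[0,-0.004,-0.0002],0],[220,[0,-0.002,0],0],[220,[0,0,0],0],[220,[0,0,0],0]]}}

```text
time: 20.6
tool_pos: [0.4603, 0.1642, 0.2697]
tcp_rot: [0.1, 3.11, -0.017]
wrist_force: [2.9, 2.5, -6.0]
width: 0.239
```

```bash
python3 -c "
from h import *;from workcell import bot
s=bot.read_state();goto(s,[.467,.24,.175]);lev(s)
c=bot.read_camera('side'); cv2.imwrite('pics/s9.png',cv2.resize(c['pixels'][110:230,230:370,::-1],None,fx=5,fy=5));np.savez('side9.npz',**c)
c=bot.read_camera('top'); cv2.imwrite('pics/t9.png',cv2.resize(c['pixels'][150:270,210:350,::-1],None,fx=5,fy=5))
"
```

```text
t20.60 pos [0.4603 0.1642 0.2697] tooldelta mm [ 1.1 77.1 93.9] dturn -0.003 z [ 0.029 -0.012 -1.   ] F [ 2.9  2.5 -6. ] w 0.239 q [ 0.3  -0.12  1.99 -0.02  1.25 -1.19]
labx -53.1 y 2.2 z 80.7 r 80.7 th 88.4 lever 1.717463874228141
```

View pics/s9.png

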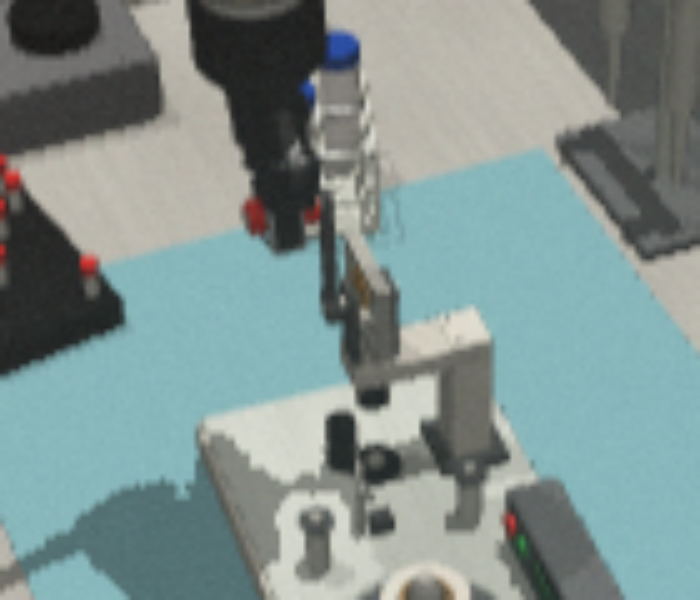

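View pics/t9.png

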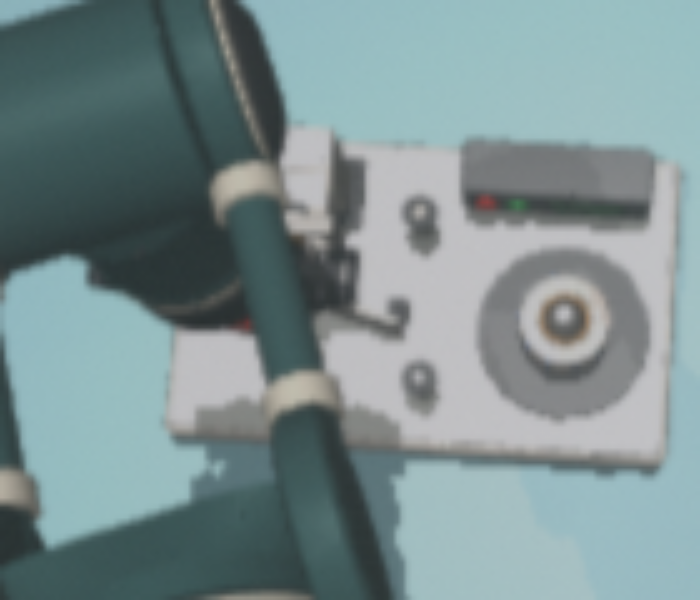

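The lever arm stands upright in the side view, from (330,315) to (327,200), with the knob at (285,215) in the fingers. The cup has risen from row 405 to 397. In the top view the roll is concentric with the spindle at (563,320). I'll nudge the lever 2 mm and then verify.

Call:
{"op": "servo_tool", "data": {"moves": [[220,[0,-0.002,0],0],[220,[0,-0.001,0],0],[220,[0,0,0],0],[220,[0,0,0],0],[220,[0,0,0],0],[220,[0,0,0],0],[220,[0,0,0],0],[220,[0,0,0],0]]}}

```text
time: 21.37
tool_pos: [0.4602, 0.1622, 0.2696]
tcp_rot: [0.098, 3.111, -0.017]
wrist_force: [4.2, 1.7, -6.2]
width: 0.242
```

```bash
python3 -c "
from h import *;from workcell import bot
s=bot.read_state();goto(s,[.467,.24,.175]);lev(s)
c=bot.read_camera('side');np.savez('side10.npz',**c); g=c['pixels'][110:230,230:370,::-1]
cv2.imwrite('pics/s10.png',cv2.resize(g,None,fx=5,fy=5))
pv=np.array([.509,.0887,0])+[np.cos(.062)*-.024+np.sin(.062)*.07,np.sin(.062)*.024+np.cos(.062)*.07,.183]
f=lambda X:((proj(c,X)-[230,110])*5).round(0)
print('pivot',pv,f(pv),'upright end',f(pv+[0,0,.08]))
for th in(80,100):
  t=np.radians(th);print(th,f(pv+[.08*np.cos(t)*.062,.08*np.cos(t),.08*np.sin(t)]))
# cup edge shift vs start
a=load('side',0)['pixels'].mean(2)[165:200,300:310].mean(1);b=c['pixels'].mean(2)[165:200,300:310].mean(1);print(a.round(),b.round())
# roll fit
P=cloud(c);z=P[...,2];m=(abs(z-.084)<.004)&(np.linalg.norm(P[...,:2]-[.482,.002],axis=2)<.04)
print(m.sum(),cv2.minEnclosingCircle(P[m][:,:2].astype(np.float32)),np.median(z[m]))
"
```

```text
t21.37 pos [0.4602 0.1622 0.2696] tooldelta mm [ 0.9 79.  93.9] dturn -0.001 z [ 0.029 -0.012 -1.   ] F [ 4.2  1.7 -6.2] w 0.242 q [ 0.3  -0.12  1.99 -0.02  1.25 -1.2 ]
labx -53.1 y 0.3 z 80.6 r 80.6 th 89.8 lever 1.7417115467401634
pivot [0.48938333 0.16005255 0.183     ] [333. 309.] upright end [327. 205.]
80 [320. 194.]
100 [334. 221.]
[132. 126. 120. 118. 118. 113.  91.  81.  89.  88.  82.  79.  79.  77.
  79.  79.  84.  88.  91.  96.  96. 112. 129. 120.  99.  96.  96.  92.
 106. 157. 176. 177. 177. 152.  96.] [120. 116. 112.  93.  79.  79.  83.  94.  96.  86.  79.  78.  77.  78.
  75.  77.  85.  96. 104. 106. 102. 114. 115. 100.  99. 102. 148. 191.
 195. 190. 187. 187. 187. 163.  99.]
157 ((0.48217347264289856, 0.00301538803614676), 0.031061653047800064) 0.08454604422533132
```

View pics/s10.png

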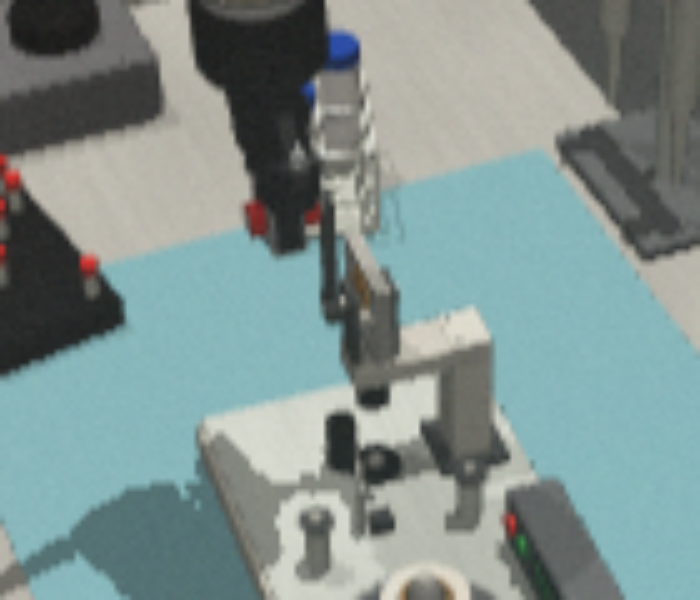

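The arm's end is at about (327,203), and the computed upright position is (327,205). The roll's top is at 84.5 mm (84 expected). The lever is steady and still held, so I'm handing in.

```bash
python3 -c "
from workcell import bot
print(bot.finish_job()); s=bot.read_state(); print(s['time'],s['tool_pos'],s['width'],s['wrist_force'])"
```

```text
the job is handed in; nothing more can be done
None
the job is handed in; nothing more can be done
```

I placed the right-most white roll over the spindle, let it go, and swung the red lever upright. I handed the job in at about 21 s of the 58 s allowed, with the gripper still holding the lever.

Last checks before handing in:
- **Roll:** its top measured 84.5 mm, against 84 mm expected when seated. From above it sits concentric with the spindle. The side-view depth put its axis at about (482, 3) mm. The spindle came out between (482, -0.6) and (483, 4.4) mm depending on view and method, and the side view reads about 2.5 mm high in y.
- **Lever:** by the gripper's position it stood at 1.74 rad (1.745 is straight up), and the picture agreed. The jaw opening read 20.5 mm on the 22 mm knob with a 50 N grip set, and the wrist force was about 8 N.
- **Hold-down:** the cup rose by about as much as expected in the side view, but I did not measure its height exactly.
- **Other things:** I saw no contact with anything else, but I did not re-measure their positions at the end.

Two things were not perfect. The tool carried a tilt of up to 0.04 rad that the interface could not correct. One descent towards the roll drifted about 15 mm, which I caught and corrected before gripping.

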